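# Tip the butter onto the wire cutter and push it home

## Task

Load the wire cutter: slide the standing block of butter square up against the near edge of the cutter's bed, then push high on it so that it tips over that edge and lies on its side on the bed. Then push it along the bed until its end sits flush and square against the portion stop, pressing it home gently so that the stop, which is only lightly nipped, does not shift; do not dent the butter, leave the other things alone, and draw back clear.

Things in the scene. Friction and masses are not known exactly. Their poses are not given: they have to be found in the camera images.
- butter_mid (a point): Centre of the chilled butter block: a cream paper-wrapped block, 90 x 90 mm in plan, 135 mm tall, about 0.95 kg, at first standing on end on the bench beside the cutter. The point is half-way up (67.5 mm from each end); its z axis runs along the 135 mm length (up at the start), x and y are square to the side faces. Too wide to grasp. Slides with about 2 to 6 N; dents above 20 N.
- butter_top (a point): Centre of the end of the butter block that is uppermost at the start (67.5 mm along z from its centre); same axes. This end meets the portion stop when the job is done.
- bed_edge (a point): Middle of the top of the near edge of the wire cutter's bed: a flat slab 170 mm wide (x), 260 mm long (y), its top 16 mm above the bench, held fast on suction feet. Axes: y runs level along the bed from this edge towards the portion stop, x across it, z up. The upright face of this edge, 16 mm high, is the low stop against which the block is tipped; the butter stands on its -y side.
- thumb_screw (a point): Top of the black thumb screw of the portion stop, 22 mm across, fixed 214 mm along the bed's middle line and 25 mm above the bed; axes as bed_edge. It lightly nips the slotted foot of the stop, an upright steel plate 100 mm wide, 55 mm high. The plate's front face (stop_face) stands 26 to 72 mm on the -y side of the screw, wherever last set: not measured, so feel for it. It slips back if pushed with over 8 N.
- bow (a joint): The cutter's raised wire bow: a steel rod bow 190 mm long with a black handle, hinged 96 mm to the +x side of the bed's middle line, 115 mm along the bed from the near edge and 42 mm up, standing up and leaning away from the bed to about 0.26 m above the bench. 0 = raised, grows as it swings down over the bed. Leave it raised.
- spatula: Spatula 240 mm long lying along the -x side of the cutter, a bystander; origin under its middle.
- ring_cutter: Steel pastry ring, 72 mm across, 40 mm high, a bystander on the +x side of the butter; origin at the centre of its underside.
- bowl: Steel bowl, 170 mm across, 65 mm high, a bystander; origin at the centre of its underside.
- brush: Pastry brush 220 mm long, lying, a bystander; origin under its middle.
- shaker: Glass shaker with a steel cap, 56 mm across, 110 mm high, a bystander; origin at the centre of its underside.
- scraper: Bench scraper with a wooden grip 150 mm long and a 90 mm steel blade, lying, a bystander; origin near the middle of its blade.
Mind the look-alikes: they are no part of the job. What is shaped like the part that bears butter_mid but green is not meant.

How it is judged:
On the way, in this order (a step that is already met when the one before it is completed fails the run):
1. the butter stands upright, up against the near edge of the bed (within 7 mm) and square to it within about 8 degrees (y of butter_mid in the frame of bed_edge between -0.052 and -0.035 m and angle between butter_mid's own z axis and vertical below 0.12 rad and (angle between the x axis of butter_mid and the x axis of bed_edge, either way round below 0.14 rad or angle between the y axis of butter_mid and the x axis of bed_edge, either way round below 0.14 rad)), for 0.1 s.
2. the butter lies on its side flat on the bed (angle between butter_mid's own z axis and vertical between 1.5 and 1.64 rad and z of butter_mid in the frame of bed_edge between 0.041 and 0.049 m), for 0.2 s.
3. the butter is pressed home against the portion stop with at least 1 N (contact force between butter and stop above 1 N and y of butter_top in the frame of stop_face above -0.003 m and angle between the z axis of butter_mid and the y axis of stop_face, either way round below 0.06 rad), for 0.2 s.
At the end, for the whole second after the job is handed in: The butter lies on its side flat on the bed (middle 45 mm above it within 4 mm), its former top end against the portion stop within 3 mm and square to it within about 3.5 degrees, no more than 40 mm off the bed's middle line, at rest and let go; the portion stop is within 3 mm of where it was set (y of butter_top in the frame of stop_face between -0.003 and 0.003 m and angle between the z axis of butter_mid and the y axis of stop_face, either way round below 0.06 rad and z of butter_mid in the frame of bed_edge between 0.041 and 0.049 m and x of butter_mid in the frame of bed_edge between -0.04 and 0.04 m and distance of stop_face from where it was at the start of the episode below 0.003 m and linear speed of butter below 0.01 m/s); the robot touches nothing.
It fails at once if the portion stop is shifted by more than 3 mm (distance of stop_face from where it was at the start of the episode above 0.003 m).
It fails at once if the butter is pushed with more than 20 N (contact force between the fingers and butter above 20 N).
It fails at once if the wire bow is swung down by more than 0.1 rad (value of joint bow above 0.1 rad).
It fails at once if a bystander is moved by more than 15 mm (distance of any of spatula, ring_cutter, bowl, brush, shaker, scraper from where it was at the start of the episode above 0.015 m).
It also fails if it takes over 72 s, if anything falls off the work surface, if the arm or the gripper's body presses on something with over 40 N, if the wrist force passes 120 N, or if a joint passes its speed limit or range.

## Robot

A 6-joint arm with a two-finger parallel gripper is mounted at the origin on the work surface. World frame = base frame: x ahead of the robot, y to its left, z up, the work surface at z = 0. Lengths are in m, angles in rad, forces in N, time in s.
With the tool pointing down it reaches from about 0.3 to 0.875 m from the base axis. Payload 6.4 kg.
Tool frame: the origin (TCP) lies midway between the tips of the shut fingers; the grasp point (between the pads) lies ctrl.grip_point_offset behind it (ctrl.grip_point_offset is the distance from the TCP to the grasp point, in m); z points along the fingers, y is the direction in which the jaws open and shut (so a half turn about z gives the same grasp; the last joint's range is limited). The gripper opens to 85 mm and grips with 20 to 120 N. Pads are 22 mm wide; open, the fingers measure 114 mm over their backs; the gripper's body (76 mm by 85 mm) begins 54 mm behind the grasp point. The pads swing forward as they close: fully open they stand 13 mm farther back than shut.
Start: joints at [0.944, 0.181, 1.607, -0, 1.354, -0.206], TCP at [0.235, 0.525, 0.231] pointing down, gripper open.
Joint ranges: [-2.99, 2.99], [-0.89, 2.07], [0.3, 2.58], [-1.14, 4.28], [0, 2.63], [-3.12, 3.12]. Speed limits (rad/s): [2.57, 2.57, 3.01, 3.14, 3.14, 3.14].

## Interface

Orientations are given as a unit quaternion [w, x, y, z].
In Python, from bench import ctrl, viewer gives the robot as it stands.
- The arm moves only by the shell command python3 -m handwheel 'ROWS' [OPENING]. ROWS is JSON, a list of rows, each an object with "travel": the shift along the tool's x, y, z as a fraction of full scale, a list of three; "dr": the turn, a rotation vector about the tool's x, y, z as a fraction of full scale, a list of three. A call has 1 to 20 rows; each row shifts and turns the pose as measured when the row begins, along the tool's axes as they then stand; what a row does not reach is not made up. Full scale, the value 1, is 150 mm for a shift and 30 degrees for a turn. A row lasts 1/12 s, in which the tool goes at most 41.7 mm and 7.16 degrees, less where a joint would pass 70% of its speed; a pose out of reach is approached as far as the arm can. A call with a number of a shift or a turn outside -1 to 1 is refused whole. A call with a gripper value outside its range is refused whole. OPENING is the opening, from -1 (shut) to 1 (fully open), set as the call begins (- or left out, the last holds). The fingers move at their own pace and stop on an object; the grip force is fixed at half the most. Time passes only in rows, so rows that do not move let the fingers close. It gives the time, the measured TCP pose, the force and the opening at its end, in the units of the state.
- ctrl.get_obs(): the state, without advancing time (a new reading comes with each control period).
- viewer.camera(name): name is "side" or "top"; returns the picture (400x640x3 uint8, red, green, blue); there is no depth.
- viewer.get_calibration(name): a dict with "camera_matrix" (3x3 intrinsics, pixels), "k1" (the pictures are not rectified: a ray, as slopes to the right and down, at radius r is drawn at 1 + k1 r^2 times it, then the intrinsics apply), "R" (3x3) and "t" (3): a world point X has camera coordinates R X + t. Camera axes: x right, y down, z forward; pixel columns grow to the right and rows downward; lengths in m; the calibration is good to about 2 mm. A picture is of the moment at which its call begins. get_calibration takes no time and is no camera call.
- ctrl.hand_in(): hands the job in, once; it reports no verdict.
The state is a dict: "time_s": time; "q": joint angles; "dq": joint speeds; "joint_efforts": joint torques, N m; "eef_pos": TCP position; "eef_rot": TCP orientation; "wrist_force": force on the tool from outside, world axes, zero at the start; "torque": the same for the moment, N m; "opening": opening from 0.0 (shut) to 1.0 (fully open).
Only numpy, scipy, OpenCV 4.12 (cv2) and the standard library are available. Lean on these libraries where they do the work, as an engineer would, in place of code of your own. Each camera call takes 0.05 s, during which the arm holds its last target. There are 200 camera calls.

## Working session

There is one attempt and no reset: what is moved stays moved. The work goes in short steps, Python scripts to look and compute and a shell command to move; the robot and the scene stay as the last step left them, time stands still between calls to the robot, and variables do not carry over. Pictures are saved under pics/ and viewed, about 8 in all and at most 12, crops included, and the job is handed in when it is done.

```bash
ls; mkdir -p pics
cat > h.py <<'E'
import numpy as np, cv2
from bench import ctrl, viewer
def pix2ray(name,uv):
    c=viewer.get_calibration(name);K=np.array(c['camera_matrix']);k1=c['k1']
    d=np.linalg.inv(K)@np.array([uv[0],uv[1],1.]); s=d[:2]; r=s.copy()
    for _ in range(30): r=s/(1+k1*(r@r))
    R=np.array(c['R']);t=np.array(c['t'])
    return -R.T@t, R.T@np.array([r[0],r[1],1.])
def onplane(name,uv,z):
    o,d=pix2ray(name,uv); return o+d*(z-o[2])/d[2]
def proj(name,X):
    c=viewer.get_calibration(name);p=np.array(c['R'])@np.array(X)+np.array(c['t']);s=p[:2]/p[2]
    s=s*(1+c['k1']*(s@s));K=np.array(c['camera_matrix']);return (K@[s[0],s[1],1])[:2]
def snap(name,f):
    im=viewer.camera(name); cv2.imwrite('pics/'+f,im[:,:,::-1]); return im
E
python3 - <<'E'
from h import *
for n in('top','side'):
    snap(n,n+'0.png'); print(n,pix2ray(n,(320,200)), viewer.get_calibration(n)['camera_matrix'])
o=ctrl.get_obs();print(o['eef_rot'],o['wrist_force'],o['eef_pos'],ctrl.grip_point_offset)
E
```

```text
pics
top (array([ 0.43205966, -0.03127609,  1.27187799]), array([ 0.1388747 , -0.00386191, -0.99041462])) [[406.97003088   0.         317.85961476]
 [  0.         406.97003088 205.67632959]
 [  0.           0.           1.        ]]
side (array([ 0.19683756, -0.59381923,  0.88219176]), array([ 0.35720152,  0.52390868, -0.77364316])) [[430.75686734   0.         310.54015575]
 [  0.         430.75686734 195.38839698]
 [  0.           0.           1.        ]]
[-3.27773232e-04  2.08839412e-01  9.77949605e-01 -7.49312838e-04] [-0.35795764  0.52297936  0.41719516] [0.23454989 0.52442282 0.23046137] 0.0187
```

View pics/top0.png

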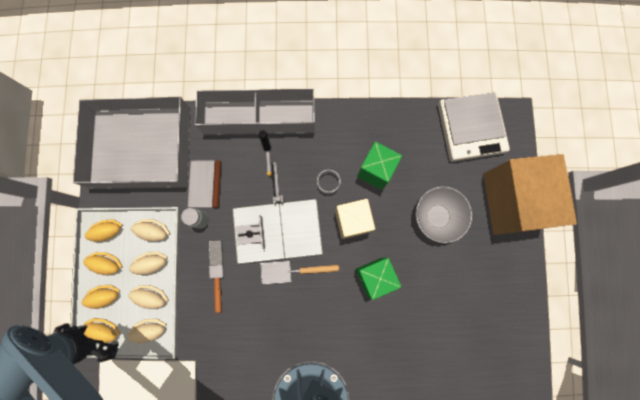

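View pics/side0.png

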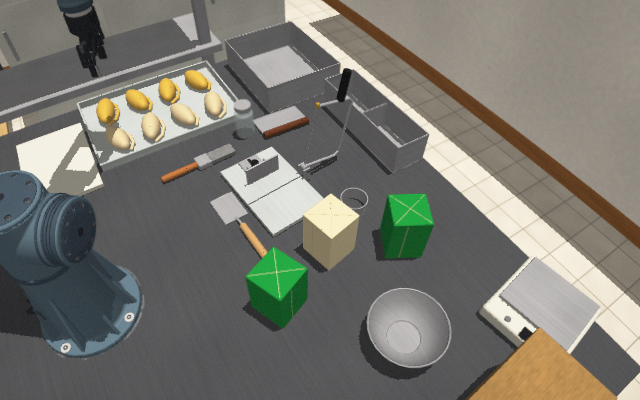

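Top view: butter at (355,219), bed centred near (277,231) with its near edge at x≈319, plate near (250,233). The bed's +y is roughly world +Y (image left). The green blocks are the decoys. The bow stands raised at about (278,190), and the ring is at (329,181).

Run:
```python
from h import *
im=cv2.imread('pics/top0.png')
hsv=cv2.cvtColor(im,cv2.COLOR_BGR2HSV)
print(hsv[219,355],hsv[215,300],hsv[250,300],hsv[235,333])
def quad(m,seed):
    m=cv2.morphologyEx(m,cv2.MORPH_OPEN,np.ones((3,3)))
    for c in cv2.findContours(m,0,2)[0]:
        if cv2.pointPolygonTest(c,seed,False)>=0:
            h=cv2.convexHull(c);print(cv2.contourArea(c),cv2.minAreaRect(c));return cv2.approxPolyDP(h,6,True)[:,0]
mb=cv2.inRange(hsv,(15,40,190),(40,255,255))
q=quad(mb,(355,219));print(q.tolist());
for p in q: print(onplane('top',p.astype(float),.135).round(4))
mw=cv2.inRange(hsv,(0,0,165),(180,35,255)); mw[:,:225]=0;mw[:,330:]=0;mw[:195]=0;mw[268:]=0
pts=np.argwhere(cv2.morphologyEx(mw,cv2.MORPH_OPEN,np.ones((3,3))))[:,::-1].astype(np.int32)
h=cv2.convexHull(pts);q=cv2.approxPolyDP(h,6,True)[:,0];print(q.tolist(),cv2.minAreaRect(pts))
for p in q: print(onplane('top',p.astype(float),.016).round(4))
crop=cv2.resize(im[160:290,225:405],None,fx=4.4,fy=4.4,interpolation=cv2.INTER_CUBIC);cv2.imwrite('pics/c1.png',crop)
```

```text
[ 25  39 252] [ 21  11 240] [ 24  11 234] [ 0 14 94]Traceback (most recent call last):
  File "<stdin>", line 11, in <module>
AttributeError: 'NoneType' object has no attribute 'tolist'
```

```bash
cat > m.py <<'E'
from h import *
def fit(m,z,name='top'):
    m=cv2.morphologyEx(m,cv2.MORPH_OPEN,np.ones((3,3)))
    c=max(cv2.findContours(m,0,2)[0],key=cv2.contourArea)[:,0].astype(float)
    P=np.array([onplane(name,p,z)[:2] for p in c]).astype(np.float32)
    r=cv2.minAreaRect(P*1000); return r,cv2.boxPoints(r)
def hs(f): return cv2.cvtColor(cv2.imread(f),cv2.COLOR_BGR2HSV)
E
python3 - <<'E'
from m import *
im=cv2.imread('pics/top0.png');hsv=hs('pics/top0.png')
mb=cv2.inRange(hsv,(15,25,200),(40,255,255)); mb[:,:332]=0;mb[:,380:]=0;mb[:195]=0;mb[242:]=0
print('butter',fit(mb,.135))
mw=cv2.inRange(hsv,(0,0,165),(180,35,255)); mw[:,:225]=0;mw[:,330:]=0;mw[:195]=0;mw[264:]=0
mw=cv2.morphologyEx(mw,cv2.MORPH_CLOSE,np.ones((15,15)))
print('bed',fit(mw,.016))
crop=cv2.resize(im[160:290,225:405],None,fx=4.4,fy=4.4,interpolation=cv2.INTER_CUBIC);cv2.imwrite('pics/c1.png',crop)
E
```

```text
butter (((541.5885620117188, -134.64157104492188), (89.20844268798828, 89.4063720703125), 12.4423828125), array([[ 488.4003  , -100.59865 ],
       [ 507.6636  , -187.90514 ],
       [ 594.77686 , -168.6845  ],
       [ 575.51355 ,  -81.378006]], dtype=float32))
bed (((515.1832275390625, 99.05490112304688), (206.98399353027344, 261.9305419921875), 5.629606246948242), array([[399.34308 , 219.23624 ],
       [425.0377  , -41.43097 ],
       [631.0234  , -21.126434],
       [605.32874 , 239.54077 ]], dtype=float32))
```

View pics/c1.png

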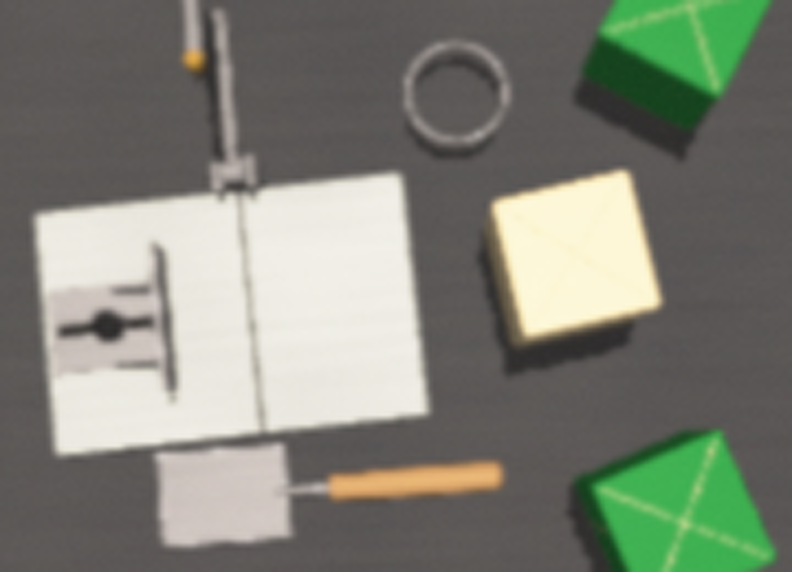

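```bash
cat > bed.py <<'E'
from h import *
C=lambda u,v:(225+(u+.5)/4.4-.5,160+(v+.5)/4.4-.5)
A,B,Cc,D=[onplane('top',C(*p),.016) for p in((401,174),(428,413),(56,454),(35,212))]
E0=(A+B)/2; y=(Cc+D)/2-E0; 
x=(A-B)+(D-Cc); a=np.arctan2(-(y[0]),y[1]); a2=np.arctan2(x[1],x[0])
yaw=(a+a2)/2
yv=np.array([-np.sin(yaw),np.cos(yaw)]); xv=np.array([np.cos(yaw),np.sin(yaw)])
mid=(A+B+Cc+D)[:2]/4; O=mid-yv*.13
def tobed(p): d=np.array(p)[:2]-O; return np.array([d@xv,d@yv])
def toworld(b): return O+b[0]*xv+b[1]*yv
E
python3 - <<'E'
from bed import *
print('len',np.linalg.norm(y),np.linalg.norm(A-B),np.linalg.norm(D-Cc),a,a2,'yaw',yaw,'O',O,O-E0[:2])
for p in((157,243),(173,400)): print('plate',tobed(onplane('top',C(*p),.071)))
print('screw',tobed(onplane('top',C(107,325),.041)))
print('butter',tobed((.5416,-.1346)),'rel yaw deg',12.44-np.degrees(yaw))
for p in((.4884,-.1006),(.5077,-.1879),(.5948,-.1687),(.5755,-.0814)): print(tobed(p))
print('ring',tobed(onplane('top',C(457,97),.02)), 'green',tobed(onplane('top',C(685,525),.135)))
# side check of butter top
E
```

```text
len 0.26110669702438144 0.16935341673651944 0.17119468582161484 0.09539018647273062 0.09925333949592198 yaw 0.0973217629843263 O [ 0.52691144 -0.03084654] [0.00019724 0.00057499]
plate [0.04787487 0.16898045]
plate [-0.05834307  0.16810199]
screw [-0.00135961  0.21259404]
butter [ 0.00453752 -0.10468976] rel yaw deg 6.863873726225584
[-0.04510702 -0.0656813 ]
[-0.03438113 -0.15444354]
[ 0.05417234 -0.14379774]
[ 0.04344645 -0.0550355 ]
ring [ 0.13440312 -0.0458016 ] green [-0.17326191 -0.1525817 ]
```

```bash
cat > st.py <<'E'
from bed import *
from scipy.spatial.transform import Rotation as Ro
o=ctrl.get_obs();q=o['eef_rot'];R=Ro.from_quat([q[1],q[2],q[3],q[0]]).as_matrix()
Bm=np.array([[xv[0],yv[0],0],[xv[1],yv[1],0],[0,0,1]])
if __name__=='__main__':
    print('t',round(o['time_s'],2),'bed xy',tobed(o['eef_pos']).round(4),'z',round(o['eef_pos'][2],4),'F bed',(Bm.T@o['wrist_force']).round(2),'op',o['opening'])
    T=Bm.T@R
    tilt=np.degrees(np.arctan2(T[1,2],-T[2,2])); 
    print('yaw err(deg, tool y vs bed x)',np.degrees(np.arctan2(T[1,1],T[0,1])).round(2),'roll',np.degrees(np.arcsin(T[2,1])).round(2),'tilt',tilt.round(2),'j',np.round(o['q'],2))
    import sys
    if len(sys.argv)>1:
        g=np.array([float(s) for s in sys.argv[1:4]]); tw=np.r_[toworld(g[:2]),g[2]]
        print('travel units',(R.T@(tw-np.array(o['eef_pos']))/.15).round(3))
E
python3 -m handwheel '[{"travel":[0,0,0],"dr":[0,0,0.224]},{"travel":[0,0,0],"dr":[0,0,0.224]},{"travel":[0,0,0],"dr":[0,0,0.224]},{"travel":[0,0,0],"dr":[0,0,0.224]},{"travel":[0,0,0],"dr":[0,0,0.224]},{"travel":[0,0,0],"dr":[0,0,0.224]},{"travel":[0,0,0],"dr":[0,0,0.224]},{"travel":[0,0,0],"dr":[0,0,0.224]},{"travel":[0,0,0],"dr":[0,0,0.224]}]' 0
python3 st.py 0 -0.21 0.25
python3 - <<'E'
from bed import *
print('bowl',tobed(onplane('top',(443.,216.),.065)))
E
```

```text
time_s: 0.85
eef_pos: [0.2326, 0.5218, 0.2253]
eef_rot: [0.001, 0.69, 0.724, -0.006]
wrist_force: [-0.6, 0.0, 0.3]
opening: 0.506
t 0.85 bed xy [-0.2392  0.5786] z 0.2253 F bed [-0.58  0.06  0.28] op 0.5055276027581831
yaw err(deg, tool y vs bed x) -2.86 roll -0.41 tilt -0.49 j [ 0.94  0.19  1.61 -0.    1.35  0.9 ]
travel units [-5.173  1.853 -0.131]
bowl [-0.01485419 -0.37356872]
```

```bash
R='x'; python3 -m handwheel '[{"travel":[-0.25,0.08,-0.04],"dr":[0,0,0]},{"travel":[-0.25,0.08,-0.04],"dr":[0,0,0]},{"travel":[-0.25,0.08,-0.04],"dr":[0,0,0]},{"travel":[-0.25,0.08,-0.02],"dr":[0,0,0]},{"travel":[-0.25,0.08,-0.02],"dr":[0,0,0]},{"travel":[-0.25,0.08,-0.02],"dr":[0,0,0]},{"travel":[-0.25,0.08,-0.02],"dr":[0,0,0]},{"travel":[-0.25,0.08,-0.02],"dr":[0,0,0]},{"travel":[-0.25,0.08,-0.02],"dr":[0,0,0]},{"travel":[-0.25,0.08,-0.02],"dr":[0,0,0]},{"travel":[-0.25,0.08,-0.02],"dr":[0,0,0]},{"travel":[-0.25,0.08,-0.02],"dr":[0,0,0]},{"travel":[-0.25,0.08,-0.02],"dr":[0,0,0]},{"travel":[-0.25,0.08,-0.02],"dr":[0,0,0]},{"travel":[-0.25,0.08,-0.02],"dr":[0,0,0]},{"travel":[-0.25,0.08,-0.02],"dr":[0,0,0]}]'
python3 st.py 0 -0.21 0.25
```

```text
time_s: 2.18
eef_pos: [0.4502, -0.0906, 0.2828]
eef_rot: [0.0, 0.689, 0.725, -0.009]
wrist_force: [0.8, -0.0, 0.3]
opening: 0.502
t 2.18 bed xy [-0.0822 -0.052 ] z 0.2828 F bed [ 0.84 -0.13  0.33] op 0.5018871724394494
yaw err(deg, tool y vs bed x) -2.65 roll -0.75 tilt -0.7 j [-0.45 -0.12  1.81 -0.02  1.46 -0.49]
travel units [-1.024  0.599  0.224]
```

```bash
python3 -m handwheel '[{"travel":[-0.2,0.12,0],"dr":[0,0,0]},{"travel":[-0.2,0.12,0],"dr":[0,0,0]},{"travel":[-0.2,0.12,0],"dr":[0,0,0]},{"travel":[-0.2,0.12,0],"dr":[0,0,0]},{"travel":[-0.2,0.12,0],"dr":[0,0,0]},{"travel":[0,0,0],"dr":[-0.025,0,-0.088]},{"travel":[0,0,0],"dr":[0,0.2,0]},{"travel":[0,0,0],"dr":[0,0.2,0]},{"travel":[0,0,0],"dr":[0,0.2,0]},{"travel":[0,0,0],"dr":[0,0.2,0]},{"travel":[0,0,0],"dr":[0,0.2,0]},{"travel":[0,0,0],"dr":[0,0,0]}]'
python3 st.py 0 -0.2 0.04
```

```text
time_s: 3.18
eef_pos: [0.55, -0.2523, 0.2751]
eef_rot: [-0.2, 0.65, 0.711, 0.178]
wrist_force: [-0.5, -0.1, -1.8]
opening: 0.499
t 3.18 bed xy [ 0.0014 -0.2227] z 0.2751 F bed [-0.53 -0.08 -1.76] op 0.4986337567984551
yaw err(deg, tool y vs bed x) -0.33 roll -0.31 tilt 31.05 j [-0.8   0.46  1.25  0.34  1.85 -0.87]
travel units [-0.679 -0.002  1.421]
```

```bash
python3 -m handwheel '[{"travel":[-0.09,0,0.206],"dr":[0,0,-0.01]},{"travel":[-0.09,0,0.206],"dr":[0,0,0]},{"travel":[-0.09,0,0.206],"dr":[0,0,0]},{"travel":[-0.09,0,0.206],"dr":[0,0,0]},{"travel":[-0.09,0,0.206],"dr":[0,0,0]},{"travel":[-0.09,0,0.206],"dr":[0,0,0]},{"travel":[0,0,0],"dr":[0,0,0]}]'
python3 st.py 0.002 -0.185 0.04
```

```text
time_s: 3.77
eef_pos: [0.5478, -0.2291, 0.0673]
eef_rot: [-0.19, 0.649, 0.716, 0.172]
wrist_force: [-0.8, 1.9, 0.1]
opening: 0.5
t 3.77 bed xy [ 0.0016 -0.1993] z 0.0673 F bed [-0.57  1.96  0.1 ] op 0.49983252147367807
yaw err(deg, tool y vs bed x) 0.03 roll -0.05 tilt 29.74 j [-0.77  0.64  1.43  0.33  1.49 -0.97]
travel units [-0.007  0.003  0.205]
```

Run:
```python
from h import *
im=snap('side','s1.png'); cv2.imwrite('pics/s1c.png',cv2.resize(im[120:340,200:460,::-1],None,fx=2.5,fy=2.5))
```

```text
(no output)
```

View pics/s1c.png

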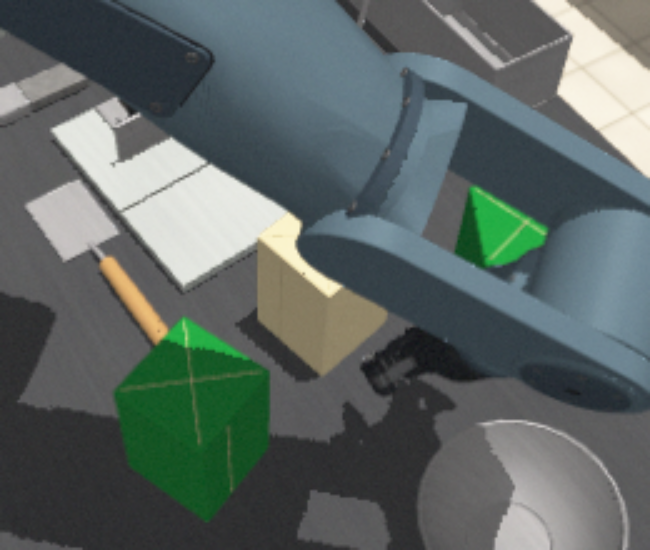

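```bash
python3 -m handwheel '[{"travel":[0,0,0.1],"dr":[0,0,0]},{"travel":[0,0,0.1],"dr":[0,0,0]},{"travel":[0.035,0,0.02],"dr":[0,0,0]},{"travel":[0.035,0,0.02],"dr":[0,0,0]},{"travel":[0.035,0,0.02],"dr":[0,0,0]},{"travel":[0.035,0,0.02],"dr":[0,0,0]},{"travel":[0.035,0,0.02],"dr":[0,0,0]},{"travel":[0.035,0,0.02],"dr":[0,0,0]},{"travel":[0.035,0,0.02],"dr":[0,0,0]},{"travel":[0.035,0,0.02],"dr":[0,0,0]}]'
python3 st.py 0.002 -0.1 0.04
```

```text
time_s: 4.65
eef_pos: [0.5516, -0.1725, 0.0605]
eef_rot: [-0.173, 0.649, 0.721, 0.169]
wrist_force: [-0.3, -3.9, -1.5]
opening: 0.499
t 4.65 bed xy [ 0.0108 -0.1434] z 0.0605 F bed [-0.72 -3.85 -1.52] op 0.4988749900955237
yaw err(deg, tool y vs bed x) 0.17 roll 1.12 tilt 28.0 j [-0.7   0.58  1.53  0.35  1.39 -0.94]
travel units [ 0.192 -0.06   0.256]
```

```bash
python3 -m handwheel '[{"travel":[0.02,-0.012,0.05],"dr":[0,0.01,0]},{"travel":[0.02,-0.012,0.05],"dr":[-0.01,0.01,0]},{"travel":[0.02,-0.012,0.05],"dr":[-0.01,0.01,0]},{"travel":[0.03,-0.01,0.035],"dr":[-0.01,0.01,0]}]'
python3 st.py 0.002 -0.1 0.04
python3 - <<'E'
from h import *
im=snap('top','t2.png'); cv2.imwrite('pics/t2c.png',cv2.resize(im[140:290,225:405,::-1],None,fx=4,fy=4,interpolation=cv2.INTER_CUBIC))
E
```

```text
time_s: 4.98
eef_pos: [0.5458, -0.1502, 0.0442]
eef_rot: [-0.17, 0.649, 0.719, 0.182]
wrist_force: [0.9, -5.9, 2.6]
opening: 0.498
t 4.98 bed xy [ 0.0072 -0.1206] z 0.0442 F bed [ 0.34 -6.    2.58] op 0.4980158884956878
yaw err(deg, tool y vs bed x) -0.4 roll 2.39 tilt 28.78 j [-0.7   0.57  1.59  0.39  1.34 -0.96]
travel units [ 0.108 -0.037  0.089]
```

View pics/t2c.png

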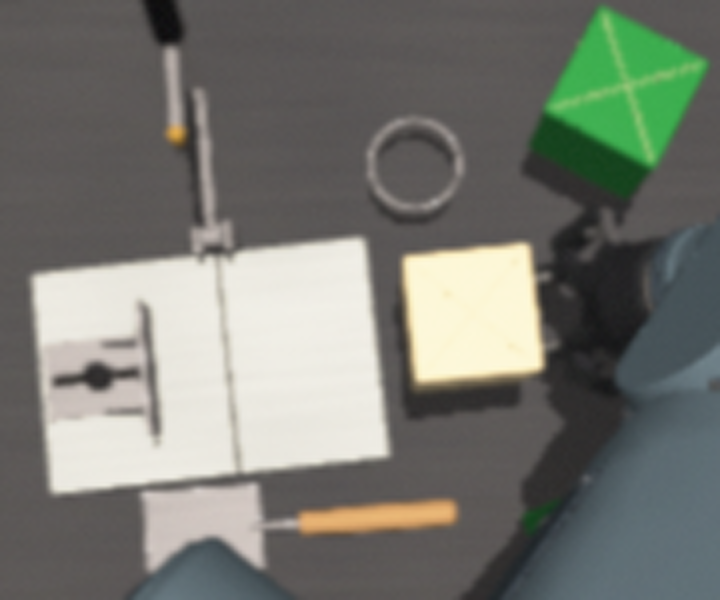

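The butter, now centred at crop (474,312), is square to the bed and about 15–20 mm from its edge. Both fingertips are on its rear face.

```bash
cat > bt.py <<'E'
from m import *; import sys
from bed import tobed,yaw
def butter(f,z,box):
    h=hs(f);m=cv2.inRange(h,(15,25,200),(40,255,255));k=np.zeros_like(m);k[box[1]:box[3],box[0]:box[2]]=255
    r,b=fit(m&k,z); c=tobed(np.array(r[0])/1000); print('butter',c.round(4),r[1],'rel',round((r[2]-np.degrees(yaw)+45)%90-45,2))
    print(np.array([tobed(p/1000) for p in b]).round(4).tolist())
E
python3 -c "
from bt import *
butter('pics/t2.png',.135,(322,195,368,242))"
```

```text
butter [ 0.0067 -0.0689] (89.05240631103516, 89.56665802001953) rel -0.27
[[-0.0376, -0.0239], [-0.038, -0.1135], [0.051, -0.1139], [0.0514, -0.0243]]
```

```bash
python3 -m handwheel '[{"travel":[0.022,-0.004,0.016],"dr":[-0.02,0.01,0]},{"travel":[0.022,-0.004,0.016],"dr":[-0.02,0.01,0]},{"travel":[0.022,-0.004,0.016],"dr":[-0.02,0.01,0]},{"travel":[0.022,-0.004,0.016],"dr":[-0.02,0,0]}]'
python3 st.py 0.002 -0.097 0.04
python3 -m handwheel '[{"travel":[0.015,-0.002,0.012],"dr":[0,0,0]},{"travel":[0.015,-0.002,0.012],"dr":[0,0,0]}]'
python3 st.py 0.002 -0.097 0.04
```

```text
time_s: 5.37
eef_pos: [0.5434, -0.1352, 0.0423]
eef_rot: [-0.159, 0.652, 0.713, 0.204]
wrist_force: [-0.1, -4.5, 2.7]
opening: 0.502
t 5.37 bed xy [ 0.0063 -0.1055] z 0.0423 F bed [-0.58 -4.45  2.73] op 0.5022712269997832
yaw err(deg, tool y vs bed x) -1.78 roll 4.77 tilt 29.61 j [-0.7   0.55  1.65  0.44  1.3  -0.98]
travel units [ 0.042 -0.032  0.039]
time_s: 5.53
eef_pos: [0.5431, -0.1309, 0.0419]
eef_rot: [-0.157, 0.653, 0.712, 0.204]
wrist_force: [-0.4, -6.1, 2.8]
opening: 0.497
t 5.53 bed xy [ 0.0064 -0.1011] z 0.0419 F bed [-0.98 -6.08  2.83] op 0.4969957090066137
yaw err(deg, tool y vs bed x) -1.91 roll 4.91 tilt 29.49 j [-0.7   0.54  1.66  0.44  1.29 -0.98]
travel units [ 0.018 -0.031  0.021]
```

```bash
python3 -m handwheel '[{"travel":[-0.06,0,-0.03],"dr":[0,0,0]},{"travel":[0,0,0],"dr":[0.08,0,-0.03]},{"travel":[0,0,0],"dr":[0.08,0,-0.03]},{"travel":[0,0,0],"dr":[0,0,0]}]'
python3 st.py 0.005 -0.101 0.04
```

```text
time_s: 5.87
eef_pos: [0.5419, -0.14, 0.0404]
eef_rot: [-0.185, 0.634, 0.73, 0.177]
wrist_force: [-0.5, 0.0, 0.6]
opening: 0.502
t 5.87 bed xy [ 0.0043 -0.1101] z 0.0404 F bed [-0.5   0.07  0.56] op 0.5020566991906232
yaw err(deg, tool y vs bed x) 2.12 roll 1.34 tilt 29.72 j [-0.68  0.59  1.58  0.37  1.37 -0.97]
travel units [0.051 0.007 0.032]
```

```bash
python3 -m handwheel '[{"travel":[0,0,0],"dr":[0,0,0.07]},{"travel":[0,0,0],"dr":[0,0,0]},{"travel":[0.03,0,0.018],"dr":[0,0,0]},{"travel":[0.02,0,0.012],"dr":[0,0,0]},{"travel":[0.018,0,0.012],"dr":[0,0,0]}]'
python3 st.py 0.005 -0.097 0.04
python3 -m handwheel '[{"travel":[0.018,0,0.012],"dr":[0,0,0]},{"travel":[0.018,0,0.012],"dr":[0,0,0]}]'
python3 st.py 0.005 -0.097 0.04
```

```text
time_s: 6.28
eef_pos: [0.5405, -0.1281, 0.0384]
eef_rot: [-0.189, 0.648, 0.717, 0.175]
wrist_force: [1.3, -4.9, 2.2]
opening: 0.498
t 6.28 bed xy [ 0.0041 -0.0981] z 0.0384 F bed [ 0.77 -5.04  2.15] op 0.4975661774915106
yaw err(deg, tool y vs bed x) 0.1 roll 0.4 tilt 29.86 j [-0.67  0.58  1.6   0.38  1.35 -0.93]
travel units [ 0.012  0.006 -0.006]
time_s: 6.45
eef_pos: [0.541, -0.1255, 0.0385]
eef_rot: [-0.184, 0.649, 0.718, 0.174]
wrist_force: [-4.5, -20.3, 3.3]
opening: 0.504
t 6.45 bed xy [ 0.0048 -0.0956] z 0.0385 F bed [ -6.41 -19.8    3.32] op 0.5040593268319985
yaw err(deg, tool y vs bed x) 0.08 roll 0.59 tilt 29.33 j [-0.66  0.57  1.61  0.38  1.34 -0.92]
travel units [-0.003  0.001 -0.014]
```

```bash
python3 -m handwheel '[{"travel":[-0.04,0,-0.024],"dr":[0,0,0]},{"travel":[-0.06,0,-0.034],"dr":[0,0,0]}]'
python3 st.py 0.003 -0.11 0.125
python3 -c "
from bt import *
snap('top','t3.png')
butter('pics/t3.png',.135,(318,195,368,242))"
```

```text
time_s: 6.62
eef_pos: [0.542, -0.1416, 0.0392]
eef_rot: [-0.185, 0.648, 0.719, 0.173]
wrist_force: [0.6, 0.1, 0.6]
opening: 0.5
t 6.62 bed xy [ 0.0043 -0.1117] z 0.0392 F bed [0.56 0.02 0.59] op 0.49982813286401284
yaw err(deg, tool y vs bed x) 0.22 roll 0.59 tilt 29.35 j [-0.68  0.59  1.59  0.37  1.36 -0.94]
travel units [ 0.29  -0.003 -0.493]
butter [ 0.0065 -0.0445] (88.92489624023438, 89.78292083740234) rel 0.04
[[-0.038, 0.0003], [-0.0379, -0.0895], [0.051, -0.0894], [0.051, 0.0004]]
```

```bash
python3 -m handwheel '[{"travel":[0.065,0.004,-0.115],"dr":[0,0,0]},{"travel":[0.065,0.004,-0.115],"dr":[0,0,0]},{"travel":[0.065,0.004,-0.115],"dr":[0.01,0,0]},{"travel":[0.065,0.004,-0.115],"dr":[0,0,0]},{"travel":[0,0,0],"dr":[0,0,0]}]'
python3 st.py 0.006 -0.1 0.120
```

```text
time_s: 7.08
eef_pos: [0.5416, -0.1418, 0.1186]
eef_rot: [-0.191, 0.648, 0.717, 0.173]
wrist_force: [1.2, -0.7, 1.4]
opening: 0.502
t 7.08 bed xy [ 0.0038 -0.1118] z 0.1186 F bed [ 1.13 -0.81  1.39] op 0.5017359765997115
yaw err(deg, tool y vs bed x) 0.25 roll -0.0 tilt 29.86 j [-0.68  0.48  1.56  0.36  1.49 -0.88]
travel units [0.073 0.015 0.031]
```

```bash
python3 -m handwheel '[{"travel":[0.029,0.01,0.0163],"dr":[0,0,0]},{"travel":[0.029,0.005,0.0163],"dr":[0,0,0]},{"travel":[0.02,0,0.011],"dr":[0,0,0]},{"travel":[0.02,0,0.008],"dr":[0,0,0]}]'
python3 st.py
python3 -m handwheel '[{"travel":[0.025,0,0.003],"dr":[0,0,0]},{"travel":[0.025,0,0.003],"dr":[0,0,0]}]'
python3 st.py
python3 -m handwheel '[{"travel":[0.025,0,0.003],"dr":[0,0,0]},{"travel":[0.025,0,0.003],"dr":[0,0,0]}]'
python3 st.py
```

```text
time_s: 7.42
eef_pos: [0.5416, -0.1238, 0.1174]
eef_rot: [-0.192, 0.648, 0.717, 0.173]
wrist_force: [1.6, -7.9, 3.8]
opening: 0.501
t 7.42 bed xy [ 0.0056 -0.0939] z 0.1174 F bed [ 0.8  -7.97  3.8 ] op 0.5013207596276885
yaw err(deg, tool y vs bed x) 0.21 roll -0.05 tilt 29.91 j [-0.66  0.46  1.58  0.37  1.48 -0.87]
time_s: 7.58
eef_pos: [0.5414, -0.1186, 0.1197]
eef_rot: [-0.19, 0.649, 0.717, 0.172]
wrist_force: [-0.3, -6.6, 4.6]
opening: 0.5
t 7.58 bed xy [ 0.0059 -0.0887] z 0.1197 F bed [-0.98 -6.58  4.61] op 0.5001844328087558
yaw err(deg, tool y vs bed x) 0.14 roll -0.02 tilt 29.67 j [-0.65  0.45  1.59  0.37  1.47 -0.86]
time_s: 7.75
eef_pos: [0.5412, -0.1139, 0.1226]
eef_rot: [-0.188, 0.649, 0.717, 0.17]
wrist_force: [-1.7, -5.9, 4.9]
opening: 0.501
t 7.75 bed xy [ 0.0061 -0.084 ] z 0.1226 F bed [-2.25 -5.68  4.87] op 0.5006251858927879
yaw err(deg, tool y vs bed x) 0.08 roll 0.03 tilt 29.38 j [-0.64  0.44  1.6   0.37  1.47 -0.85]
```

```bash
python3 -m handwheel '[{"travel":[0.034,0,0.004],"dr":[0,0,0]},{"travel":[0.034,0,0.004],"dr":[0,0,0]},{"travel":[0.034,0,0.006],"dr":[0,0.01,0]},{"travel":[0.034,0,0.006],"dr":[0,0.01,0]}]'
python3 st.py
python3 -m handwheel '[{"travel":[0.034,0,0.008],"dr":[0,0,0]},{"travel":[0.034,0,0.008],"dr":[0,0,0]},{"travel":[0.034,0,0.01],"dr":[0,0.01,0]},{"travel":[0.034,0,0.01],"dr":[0,0.01,0]}]'
python3 st.py; python3 -c "
from h import *
im=snap('side','s4.png'); cv2.imwrite('pics/s4c.png',cv2.resize(im[120:300,200:430,::-1],None,fx=2.6,fy=2.6))"
```

```text
time_s: 8.08
eef_pos: [0.5399, -0.0983, 0.1304]
eef_rot: [-0.188, 0.65, 0.716, 0.172]
wrist_force: [-0.7, -4.6, 5.2]
opening: 0.494
t 8.08 bed xy [ 0.0064 -0.0684] z 0.1304 F bed [-1.1  -4.47  5.25] op 0.4940597122821465
yaw err(deg, tool y vs bed x) -0.02 roll 0.11 tilt 29.53 j [-0.62  0.42  1.62  0.38  1.47 -0.83]
time_s: 8.42
eef_pos: [0.5381, -0.0779, 0.1361]
eef_rot: [-0.191, 0.649, 0.715, 0.175]
wrist_force: [0.1, -3.0, 4.4]
opening: 0.503
t 8.42 bed xy [ 0.0065 -0.0479] z 0.1361 F bed [-0.21 -3.02  4.39] op 0.5028142468548875
yaw err(deg, tool y vs bed x) -0.08 roll 0.14 tilt 30.04 j [-0.6   0.39  1.64  0.4   1.47 -0.81]
```

View pics/s4c.png

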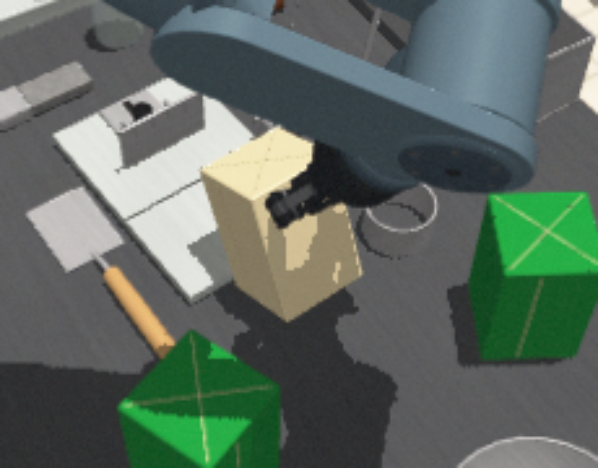

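The block is tipping cleanly about the bed edge. The fingers bear high on its back face at crop (290,205), and everything else is undisturbed. I'll continue.

```bash
python3 -m handwheel '[{"travel":[0.034,0,0.014],"dr":[0,0,0]},{"travel":[0.034,0,0.014],"dr":[0,0,0]},{"travel":[0.034,0,0.016],"dr":[0,0,0]},{"travel":[0.034,0,0.016],"dr":[0,0,0]}]'
python3 st.py
python3 -m handwheel '[{"travel":[0.034,0,0.018],"dr":[0,0,0]},{"travel":[0.034,0,0.018],"dr":[0,0,0]},{"travel":[0.034,0,0.018],"dr":[0,0,0]}]'
python3 st.py
```

```text
time_s: 8.8
eef_pos: [0.5349, -0.0517, 0.1378]
eef_rot: [-0.193, 0.649, 0.715, 0.176]
wrist_force: [0.7, -1.0, 1.3]
opening: 0.5
t 8.8 bed xy [ 0.0059 -0.0215] z 0.1378 F bed [ 0.65 -1.03  1.31] op 0.49990128013648155
yaw err(deg, tool y vs bed x) -0.05 roll 0.03 tilt 30.28 j [-0.57  0.37  1.67  0.41  1.46 -0.79]
time_s: 9.05
eef_pos: [0.5317, -0.0309, 0.1373]
eef_rot: [-0.195, 0.648, 0.715, 0.175]
wrist_force: [0.5, -0.4, 0.3]
opening: 0.5
t 9.05 bed xy [ 0.0048 -0.0005] z 0.1373 F bed [ 0.49 -0.48  0.27] op 0.500277778512825
yaw err(deg, tool y vs bed x) 0.02 roll -0.14 tilt 30.42 j [-0.54  0.35  1.7   0.42  1.44 -0.77]
```

```bash
python3 -m handwheel '[{"travel":[0,0,-0.15],"dr":[0,0,0]},{"travel":[-0.2,0,-0.1],"dr":[0,0,0]},{"travel":[-0.2,0,-0.1],"dr":[0,0,0]},{"travel":[-0.2,0,-0.1],"dr":[0,0,0]},{"travel":[-0.1,0,0],"dr":[0,0,0]},{"travel":[0,0,0],"dr":[0,0,0]}]'
python3 st.py 0.005 -0.07 0.06; python3 -c "
from bt import *
im=snap('top','t5.png');  cv2.imwrite('pics/t5c.png',cv2.resize(im[160:290,225:405,::-1],None,fx=4.4,fy=4.4,interpolation=cv2.INTER_CUBIC))
butter('pics/t5.png',.106,(240,195,345,245))"
```

```text
time_s: 9.55
eef_pos: [0.5422, -0.1513, 0.1405]
eef_rot: [-0.199, 0.645, 0.717, 0.174]
wrist_force: [-0.0, 1.2, -0.5]
opening: 0.499
t 9.55 bed xy [ 0.0036 -0.1214] z 0.1405 F bed [ 0.09  1.19 -0.46] op 0.4985541935668721
yaw err(deg, tool y vs bed x) 0.51 roll -0.37 tilt 30.65 j [-0.69  0.47  1.53  0.36  1.55 -0.88]
travel units [0.021 0.016 0.636]
butter [0.0071 0.0227] (90.4336166381836, 136.2218017578125) rel 0.11
[[-0.0383, 0.0907], [-0.038, -0.0455], [0.0524, -0.0454], [0.0522, 0.0909]]
```

View pics/t5c.png

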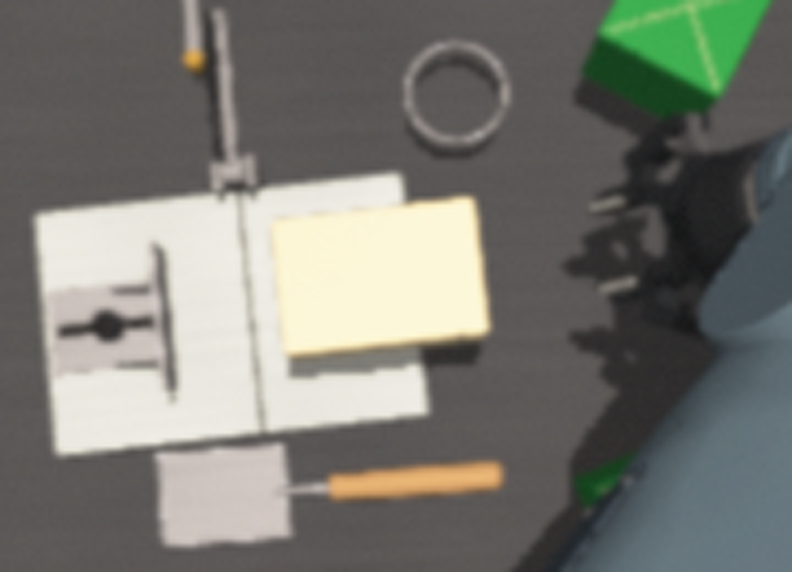

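```bash
python3 -m handwheel '[{"travel":[-0.023,0.004,0.133],"dr":[0,0,0.015]},{"travel":[-0.023,0.004,0.133],"dr":[0,0,0]},{"travel":[-0.023,0.004,0.133],"dr":[0,0,0]},{"travel":[-0.023,0.004,0.133],"dr":[0,0,0]},{"travel":[-0.023,0.004,0.133],"dr":[0,0,0]},{"travel":[0,0,0],"dr":[0,0,0]}]'
python3 st.py 0.006 -0.053 0.045
```

```text
time_s: 10.1
eef_pos: [0.54, -0.1039, 0.0448]
eef_rot: [-0.201, 0.647, 0.715, 0.174]
wrist_force: [0.7, -0.2, -0.3]
opening: 0.501
t 10.1 bed xy [ 0.0059 -0.0739] z 0.0448 F bed [ 0.64 -0.3  -0.29] op 0.500756241806626
yaw err(deg, tool y vs bed x) 0.33 roll -0.6 tilt 30.86 j [-0.64  0.57  1.61  0.39  1.37 -0.89]
travel units [0.121 0.001 0.07 ]
```

```bash
python3 -m handwheel '[{"travel":[0.026,0,0.0155],"dr":[0,0,0.01]},{"travel":[0.026,0,0.0155],"dr":[0,0,0]},{"travel":[0.02,0,0.012],"dr":[0,0,0]},{"travel":[0.02,0,0.012],"dr":[0,0,0]},{"travel":[0.02,0,0.012],"dr":[0,0,0]},{"travel":[0.02,0,0.012],"dr":[0,0,0]},{"travel":[0.02,0,0.012],"dr":[0,0,0]},{"travel":[0.02,0,0.012],"dr":[0,0,0]},{"travel":[0.02,0,0.012],"dr":[0,0,0]},{"travel":[0.02,0,0.012],"dr":[0,0,0]},{"travel":[0.02,0,0.012],"dr":[0,0,0]},{"travel":[0.02,0,0.012],"dr":[0,0,0]}]'
python3 st.py 0.006 0.01 0.045
```

```text
time_s: 11.1
eef_pos: [0.5384, -0.0585, 0.0498]
eef_rot: [-0.196, 0.649, 0.715, 0.173]
wrist_force: [1.3, -4.8, -0.2]
opening: 0.5
t 11.1 bed xy [ 0.0088 -0.0286] z 0.0498 F bed [ 0.85 -4.86 -0.21] op 0.5004049617175623
yaw err(deg, tool y vs bed x) 0.06 roll -0.37 tilt 30.27 j [-0.57  0.52  1.67  0.42  1.32 -0.85]
travel units [ 0.206 -0.018  0.158]
```

```bash
python3 -m handwheel '[{"travel":[0.019,-0.002,0.015],"dr":[0,0,0]},{"travel":[0.019,-0.002,0.015],"dr":[0,0,0]},{"travel":[0.019,-0.002,0.015],"dr":[0,0,0]},{"travel":[0.019,-0.002,0.015],"dr":[0,0,0]},{"travel":[0.019,-0.002,0.015],"dr":[0,0,0]},{"travel":[0.019,-0.002,0.015],"dr":[0,0,0]},{"travel":[0.019,-0.002,0.015],"dr":[0,0,0]},{"travel":[0.019,-0.002,0.015],"dr":[0,0,0]},{"travel":[0.019,-0.002,0.015],"dr":[0,0,0]},{"travel":[0.019,-0.002,0.015],"dr":[0,0,0]}]'
python3 st.py 0.006 0.02 0.045;  python3 -c "
from bt import *
im=snap('top','t6.png');  cv2.imwrite('pics/t6c.png',cv2.resize(im[170:280,225:345,::-1],None,fx=5,fy=5,interpolation=cv2.INTER_CUBIC))
butter('pics/t6.png',.106,(225,195,345,250))"
```

```text
time_s: 11.93
eef_pos: [0.5366, -0.0239, 0.0494]
eef_rot: [-0.19, 0.649, 0.715, 0.175]
wrist_force: [-0.5, -4.2, 2.0]
opening: 0.499
t 11.93 bed xy [0.0103 0.006 ] z 0.0494 F bed [-0.89 -4.14  1.97] op 0.4985169733088206
yaw err(deg, tool y vs bed x) -0.1 roll 0.21 tilt 29.9 j [-0.52  0.49  1.72  0.44  1.28 -0.82]
travel units [ 0.066 -0.029  0.072]
butter [0.0105 0.0799] (90.47978210449219, 137.87957763671875) rel 0.11
[[-0.0349, 0.1487], [-0.0346, 0.0108], [0.0559, 0.011], [0.0556, 0.1489]]
```

View pics/t6c.png

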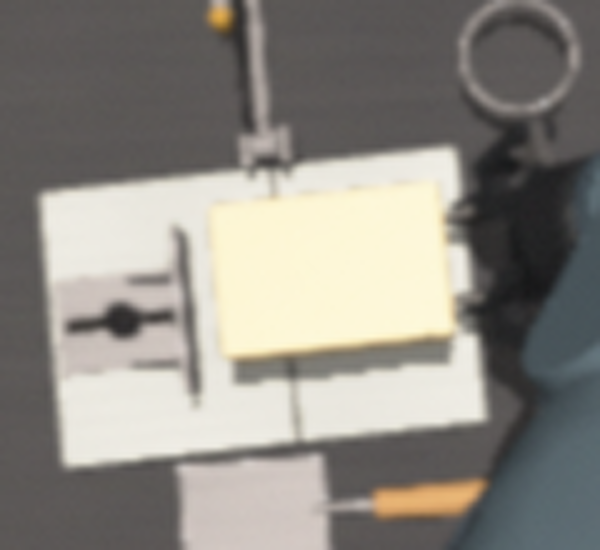

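```bash
python3 -m handwheel '[{"travel":[0.011,-0.002,0.0075],"dr":[0,0,0]},{"travel":[0.011,-0.002,0.0075],"dr":[0,0,0]},{"travel":[0.011,-0.002,0.0075],"dr":[0,0,0]}]'; python3 st.py
for i in 1 2; do python3 -m handwheel '[{"travel":[0.006,-0.001,0.004],"dr":[0,0,0]},{"travel":[0.006,-0.001,0.004],"dr":[0,0,0]},{"travel":[0.006,-0.001,0.004],"dr":[0,0,0]}]' >/dev/null; python3 st.py|head -1; done
```

```text
time_s: 12.23
eef_pos: [0.5355, -0.0172, 0.0494]
eef_rot: [-0.189, 0.649, 0.715, 0.175]
wrist_force: [0.4, -4.8, 0.8]
opening: 0.497
t 12.23 bed xy [0.0099 0.0128] z 0.0494 F bed [-0.08 -4.8   0.82] op 0.4973378801003907
yaw err(deg, tool y vs bed x) -0.11 roll 0.28 tilt 29.89 j [-0.51  0.48  1.73  0.44  1.27 -0.82]
t 12.48 bed xy [0.0097 0.0162] z 0.0494 F bed [-0.22 -4.62  2.1 ] op 0.49977241606332684
t 12.73 bed xy [0.0096 0.0193] z 0.0494 F bed [ 0.8  -4.69  2.44] op 0.49890146092702864
```

```bash
for i in 1 2 3; do python3 -m handwheel '[{"travel":[0.004,-0.0005,0.0025],"dr":[0,0,0]},{"travel":[0.004,-0.0005,0.0025],"dr":[0,0,0]}]' >/dev/null; python3 st.py|head -1; done
```

```text
t 12.9 bed xy [0.0094 0.0208] z 0.0494 F bed [ 0.09 -4.82  0.93] op 0.4979743989355979
t 13.07 bed xy [0.0093 0.0223] z 0.0494 F bed [ 0.51 -5.3   1.74] op 0.49952773527984584
t 13.23 bed xy [0.0093 0.0237] z 0.0494 F bed [ 1.01 -5.36  1.82] op 0.5020817055932374
```

```bash
for i in 1 2 ; do python3 -m handwheel '[{"travel":[0.004,-0.0005,0.0025],"dr":[0,0,0]}]' >/dev/null; python3 st.py|head -1; done
```

```text
t 13.32 bed xy [0.0093 0.0245] z 0.0494 F bed [ 1.11 -5.75  2.75] op 0.5001808697010611
t 13.4 bed xy [0.0092 0.0252] z 0.0494 F bed [ 0.09 -4.63  1.68] op 0.49879013658073373
```

```bash
python3 -c "
from bt import *
im=snap('top','t7.png');  cv2.imwrite('pics/t7c.png',cv2.resize(im[195:265,230:300,::-1],None,fx=8,fy=8,interpolation=cv2.INTER_CUBIC))
butter('pics/t7.png',.106,(225,195,345,250))"
```

```text
butter [0.0096 0.0989] (90.69583892822266, 139.73358154296875) rel -0.4
[[-0.0353, 0.1691], [-0.0363, 0.0294], [0.0544, 0.0288], [0.0554, 0.1685]]
```

View pics/t7c.png

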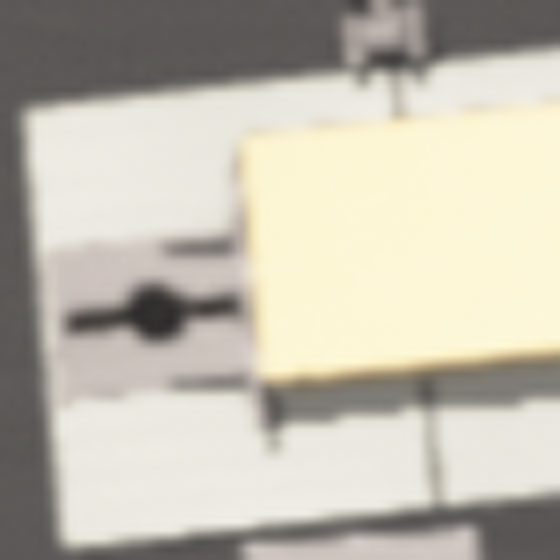

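The butter's end, at crop x≈250, now reaches the plate line; contact is about to happen. I'll feel forward in single small rows.

```bash
python3 -m handwheel '[{"travel":[0.0035,0,0.002],"dr":[0,0,0]}]' >/dev/null; python3 st.py|head -1; python3 -m handwheel '[{"travel":[0.0035,0,0.002],"dr":[0,0,0]}]' >/dev/null; python3 st.py|head -1
```

```text
t 13.53 bed xy [0.0092 0.0259] z 0.0494 F bed [ 0.33 -5.79  0.87] op 0.502883119012112
t 13.62 bed xy [0.0092 0.0265] z 0.0494 F bed [-0.12 -4.65  1.87] op 0.5051763805035026
```

```bash
python3 -m handwheel '[{"travel":[0.0035,0,0.002],"dr":[0,0,0]}]' >/dev/null; python3 st.py|head -1; python3 -m handwheel '[{"travel":[0.003,0,0.0018],"dr":[0,0,0]}]' >/dev/null; python3 st.py|head -1
```

```text
t 13.7 bed xy [0.0092 0.0271] z 0.0494 F bed [ 0.04 -4.82  1.58] op 0.50072943008572
t 13.78 bed xy [0.0092 0.0277] z 0.0494 F bed [-0.12 -5.93  3.56] op 0.5022653833523769
```

```bash
python3 -m handwheel '[{"travel":[0.003,0,0.0018],"dr":[0,0,0]}]' >/dev/null; python3 st.py|head -1; python3 -m handwheel '[{"travel":[0.003,0,0.0018],"dr":[0,0,0]}]' >/dev/null; python3 st.py|head -1
```

```text
t 13.87 bed xy [0.0091 0.0283] z 0.0493 F bed [ 0.31 -4.66  1.85] op 0.5043039878244938
t 13.95 bed xy [0.0091 0.0288] z 0.0494 F bed [ 0.81 -5.16  2.64] op 0.49863402359129294
```

```bash
python3 -m handwheel '[{"travel":[0.003,0,0.0018],"dr":[0,0,0]}]' >/dev/null; python3 st.py|head -1; python3 -m handwheel '[{"travel":[0.003,0,0.0018],"dr":[0,0,0]}]' >/dev/null; python3 st.py|head -1
```

```text
t 14.03 bed xy [0.0091 0.0293] z 0.0493 F bed [ 0.31 -4.95  2.78] op 0.502926185625588
t 14.12 bed xy [0.0092 0.0297] z 0.0493 F bed [ 1.05 -8.88  2.07] op 0.5047595673021616
```

```bash
for i in 1 2 3; do python3 -m handwheel '[{"travel":[0.001,0,0.0006],"dr":[0,0,0]}]' >/dev/null; python3 st.py|head -1; done; python3 -m handwheel '[{"travel":[0.001,0,0.0006],"dr":[0,0,0]},{"travel":[0.001,0,0.0006],"dr":[0,0,0]}]' >/dev/null; python3 st.py
```

```text
t 14.2 bed xy [0.0091 0.0296] z 0.0494 F bed [-0.7  -5.05  2.49] op 0.4998408150074096
t 14.28 bed xy [0.0091 0.0296] z 0.0494 F bed [ 0.28 -5.33  2.07] op 0.5001079839385136
t 14.37 bed xy [0.0091 0.0296] z 0.0494 F bed [-0.61 -6.42  2.06] op 0.5028618089312652
t 14.53 bed xy [0.0091 0.0296] z 0.0493 F bed [ 0.31 -5.9   1.23] op 0.5011413496340182
yaw err(deg, tool y vs bed x) -0.16 roll 0.39 tilt 29.69 j [-0.49  0.47  1.75  0.45  1.26 -0.8 ]
```

```bash
for i in 1 2 3 4 5 6; do python3 -m handwheel '[{"travel":[0.0025,0,0.0015],"dr":[0,0,0]}]' >/dev/null; python3 st.py|head -1; done
```

```text
t 14.62 bed xy [0.0092 0.0296] z 0.0494 F bed [-0.69 -7.15  2.65] op 0.4973230332645525
t 14.7 bed xy [0.0092 0.0297] z 0.0494 F bed [-1.4  -7.8   2.87] op 0.5029236610296762
t 14.78 bed xy [0.0092 0.0296] z 0.0494 F bed [ 0.28 -6.47  1.48] op 0.5039991735683945
t 14.87 bed xy [0.0092 0.0296] z 0.0494 F bed [-0.14 -6.78  1.86] op 0.5013159830988251
t 14.95 bed xy [0.0092 0.0296] z 0.0494 F bed [-0.44 -6.37  1.96] op 0.4965137829493673
t 15.03 bed xy [0.0092 0.0296] z 0.0494 F bed [-0.68 -6.58  2.13] op 0.49708061208272514
```

```bash
for i in 1 2 3 4 5; do python3 -m handwheel '[{"travel":[0.0036,0,0.0021],"dr":[0,0,0]}]' >/dev/null; python3 st.py|head -1; done
```

```text
t 15.12 bed xy [0.0092 0.0296] z 0.0494 F bed [-0.65 -7.78  2.75] op 0.4992785667869748
t 15.2 bed xy [0.0092 0.0296] z 0.0494 F bed [-1.35 -7.09  2.23] op 0.49930961281769265
t 15.28 bed xy [0.0092 0.0296] z 0.0494 F bed [-1.45 -6.53  1.79] op 0.49809401499022415
t 15.37 bed xy [0.0092 0.0296] z 0.0494 F bed [-0.84 -7.55  2.47] op 0.4968736679078253
t 15.45 bed xy [0.0092 0.0296] z 0.0494 F bed [-0.93 -7.29  1.87] op 0.5010109453480206
```

```bash
for i in 1 2 3 4 5; do python3 -m handwheel '[{"travel":[0.0046,0,0.0027],"dr":[0,0,0]}]' >/dev/null; python3 st.py|head -1; done
```

```text
t 15.53 bed xy [0.0093 0.0296] z 0.0495 F bed [-0.87 -7.42  2.76] op 0.5003247802400862
t 15.62 bed xy [0.0093 0.0296] z 0.0494 F bed [-0.88 -7.95  2.38] op 0.5012660263958219
t 15.7 bed xy [0.0093 0.0296] z 0.0495 F bed [-0.86 -7.32  2.51] op 0.4915867617365522
t 15.78 bed xy [0.0093 0.0296] z 0.0495 F bed [-0.98 -8.17  2.01] op 0.5024780933489792
t 15.87 bed xy [0.0093 0.0296] z 0.0495 F bed [-0.66 -8.67  2.14] op 0.4998903817936425
```

Pressed home: the tool has stalled at 7–8.7 N against about 5 N of sliding friction, and nothing moves. Next I draw back and check.

```bash
python3 -m handwheel '[{"travel":[-0.03,0,-0.018],"dr":[0,0,0]},{"travel":[-0.08,0,-0.05],"dr":[0,0,0]},{"travel":[-0.17,0,-0.1],"dr":[0,0,0]},{"travel":[-0.17,0,-0.1],"dr":[0,0,0]},{"travel":[-0.1,0,-0.2],"dr":[0,0,0]},{"travel":[0,0,-0.2],"dr":[0,0,0]},{"travel":[0,0,-0.2],"dr":[0,0,0]},{"travel":[0,0,0],"dr":[0,0,0]},{"travel":[0,0,0],"dr":[0,0,0]}]'
python3 st.py; python3 -c "
from bt import *
from bed import C
im=snap('top','t8.png'); s=snap('side','s8.png')
a=cv2.resize(im[165:275,225:345,::-1],(480,440),interpolation=cv2.INTER_CUBIC);b=cv2.resize(s[110:260,200:330,::-1],(310,440));cv2.imwrite('pics/f8.png',np.hstack([a,b]))
butter('pics/t8.png',.106,(225,195,345,250))
o=cv2.imread('pics/top0.png');n=cv2.imread('pics/t8.png')
# foot of stop shift: match template around plate foot/slot (screw itself fixed)
print('foot rows', [cv2.phaseCorrelate(x[215:252,228:248].mean(2).astype(np.float32) if 0 else o[222:248,232:250].mean(2),n[222:248,232:250].mean(2)) for x in [0]])"
```

```text
time_s: 16.62
eef_pos: [0.5395, -0.1376, 0.1217]
eef_rot: [-0.193, 0.649, 0.716, 0.17]
wrist_force: [-0.9, 0.3, -1.3]
opening: 0.501
t 16.62 bed xy [ 0.0021 -0.1075] z 0.1217 F bed [-0.82  0.38 -1.25] op 0.5005580988383171
yaw err(deg, tool y vs bed x) 0.15 roll -0.36 tilt 29.81 j [-0.68  0.47  1.57  0.36  1.5  -0.87]
butter [0.0095 0.1027] (90.53260803222656, 140.7216339111328) rel -0.12
[[-0.0356, 0.1732], [-0.0359, 0.0325], [0.0547, 0.0323], [0.0549, 0.173]]
foot rows [((-0.030195813133298444, 0.5152221816258589), 1.0008996870588474)]
```

View pics/f8.png

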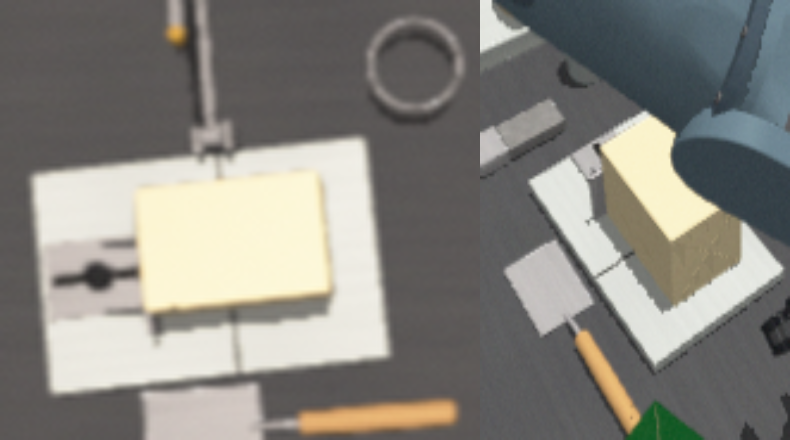

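```bash
python3 -c "
from bench import ctrl
print(ctrl.hand_in())"
```

```text
the job is handed in; nothing more can be done
None
```

The butter lies on its side on the bed with its former top end against the portion stop. The arm is drawn back clear, and I handed the job in at about 16.6 s on the robot clock; no verdict is reported.

- **Standing against the edge:** I slid it with both fingers. It measured y = -44.5 mm and square to 0.04°.
- **Tipping:** Pushing high took about 5–9 N at the wrist. It landed flat and square to 0.1°, 7 mm off the bed's middle line.
- **Pressing home:** I pushed it along in small steps until the tool stalled. I then held 7–8.7 N against about 5 N of sliding friction, so roughly 2–4 N on the stop.

**Last checks:**
- **Final position:** the butter is 9.5 mm off the middle line and square to 0.1°. In the last pictures its end meets the plate.
- **Stop:** comparing its foot in the first and last top pictures shows -0.03 pixel along the bed, so no shift. The same comparison gave about 0.5 pixel across the bed, which I did not explain.
- **Bow, ring and spatula:** they look undisturbed in the last pictures; I did not measure them. I did not recheck the bowl, brush, shaker and scraper at the end.

**Doubts:**
- **Force on the butter:** when it met the bed edge, one reading of the force along the push was 19.8 N, about 21 N in total with noise and sideways force. That is right at the 20 N dent limit. I backed off at once, but I can't rule out a brief excess.
- **Pressing force:** the force on the stop is inferred from the wrist reading minus friction, not measured directly.

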